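# Tip the lid crate into its corner by the jars

## Robot

A 6-joint arm with a two-finger parallel gripper is mounted at the origin on the work surface. World frame = base frame: x ahead of the robot, y to its left, z up, the work surface at z = 0. Lengths are in mm, angles in rad, forces in N, time in s.
With the tool pointing down it reaches from about 275 to 750 mm from the base axis. Payload 10.2 kg.
Tool frame: the origin (TCP) lies midway between the tips of the shut fingers; the grasp point (between the pads) lies 19 mm behind it (ctrl.grip_depth is the distance from the TCP to the grasp point, in mm); y points along the fingers, x is the direction in which the jaws open and shut, and the axes are right-handed (so a half turn about y gives the same grasp; the last joint's range is limited). The gripper opens to 85 mm and grips with 20 to 120 N. Pads are 22 mm wide; open, the fingers measure 114 mm over their backs; the gripper's body (76 mm by 85 mm) begins 54 mm behind the grasp point. The pads swing forward as they close: fully open they stand 13 mm farther back than shut.
Start: joints at [-1.405, 0.313, 1.498, -0, 1.331, -0.223], TCP at [199.004, -485.828, 231.294] pointing down, gripper open.
Joint ranges: [-2.94, 2.94], [-0.97, 2.17], [0.19, 2.56], [-1.23, 4.37], [0.02, 3.11], [-2.88, 2.88]. Speed limits (rad/s): [2.39, 2.39, 3.01, 3.14, 3.14, 3.14].

## Interface

Orientations are given as a unit quaternion [w, x, y, z].
In Python, from rig import ctrl gives the robot as it stands. The module is installed in compiled form; this text tells all that it offers.
- The arm moves only by the tool drive_tool, never from a script. Its arguments are lists of equal length, an entry for each row: "gripper": the closure, from 0 (fully open) to 1 (shut); "offset": the shift along the tool's x, y, z in m, a list of three; "turn": the turn about the tool's y in degrees. In form: {"gripper": [gripper, ...], "offset": [[tx, ty, tz], ...], "turn": [turn, ...]}. A call has 1 to 20 rows; each row shifts and turns the commanded pose from where the row before left it, along the tool's axes as they then stand; what a row does not reach is not made up. A row lasts 1/12 s, in which the tool goes at most 41.7 mm and 7.16 degrees, less where a joint would pass 70% of its speed; a pose out of reach is approached as far as the arm can. A call is refused whole if a number of a shift passes 0.0417 or a number of a turn 7.16, either way. A call with a gripper value outside its range is refused whole. The fingers move at their own pace and stop on an object; "force" is the grip in N (left out, the last holds). Time passes only in rows, so rows that do not move let the fingers close. It gives the time, the measured TCP pose, the force and the opening at its end, in the units of the state.
- ctrl.sense(): the state, without advancing time (a new reading comes with each control period).
- ctrl.capture(name): name is "scene" or "top"; returns (picture, depth): 384x512x3 uint8, red, green, blue; 384x512 float32, mm along the optical axis (not along the pixel's ray), 0 where there is no reading.
- ctrl.camera_params(name): a dict with "fovy" (degrees; the focal length in pixels is half the picture's height over the tangent of half this angle, whatever the lens; pixels are square), "cx", "cy" (the principal point, pixels), "view" (4x4, takes a point from world to camera coordinates). Camera axes: x right, y down, z forward; pixel columns grow to the right and rows downward; lengths in mm; the calibration is good to about 2 mm. A picture is of the moment at which its call begins. camera_params takes no time and is no camera call.
- ctrl.finish_job(): hands the job in, once; it reports no verdict.
Trained networks look in the newest picture that a camera, given by its name, has taken for a name from the list of things; names that differ only in an ending like _2 or _b are one class to them, and where a whole thing is asked for, a point or a joint stands for the part that bears it (a point fixed in the world has none). Each returns a list of dicts, best first, with "score" (0 to 1); they miss things now and then, are a little off and sometimes report something else, mostly with a low value. They report only what shows in the picture. A call takes as long as a camera call. They do not tell look-alikes from the thing itself.
- ctrl.boxes_of(camera, query): "centre" ([x, y, z] in mm, in the coordinates of the camera as it stood for that picture, good to about 4 mm: the middle of the surface that is visible of it).
- ctrl.regions_of(camera, query): "mask" (384x512 bool, what is visible of it).
- ctrl.pinpoint(camera, query): "centre" ([x, y, z] in mm, in the coordinates of the camera as it stood for that picture, good to about 4 mm: a listed point, or the origin of a listed thing).
The state is a dict: "time_s": time; "joints": joint angles; "dq": joint speeds; "tau": joint torques, N m; "eef_pos": TCP position; "ee_rot": TCP orientation; "force": force on the tool from outside, world axes, zero at the start; "wrist_torque": the same for the moment, N m; "grip_width": opening from 0.0 (shut) to 1.0 (fully open).
Only numpy, scipy, OpenCV 4.12 (cv2) and the standard library are available. Lean on these libraries where they do the work, as an engineer would, in place of code of your own. Each camera call takes 0.05 s, during which the arm holds its last target.

## Task

The last five jar lids lie scattered in the small pine crate on the packing counter. Take the crate by its rim and tip it up onto the corner that points at the tray of open filled jars, so that all five lids slide together into that corner, and keep that corner, and no other, resting on the counter. Finish while still holding the crate tilted and steady like this, the lids gathered ready to be picked out for the jars, without having disturbed the tray of jars, the bowl, the honey jar or the twine.

Things in the scene. Friction and masses are not known exactly. Their poses are not given: they have to be found in the camera images.
- crate: open pine crate, 240 (own x) x 200 (own y) x 70 mm high, 0.3 to 0.6 kg, flat on the counter (z = 0). Sides 10 mm thick, rim level at 70 mm all round; floor 8 mm thick. Pinch it across a side from above. The short ends (own x = +-120 mm) have a hand slot 76 mm wide, centred, 36 to 56 mm above the underside. Origin: centre of the underside, z up
- corner_a (a point): outer bottom corner of the crate at its own +x, +y, on the underside (crate frame: 120, 100, 0 mm); on the counter (z = 0) while the crate stands flat. The nearest inside corner of the floor is 10 mm in along x, 10 mm in along y and 8 mm up
- corner_b (a point): outer bottom corner of the crate at its own -x, -y, diagonally opposite to corner_a, on the underside (crate frame: -120, -100, 0 mm); on the counter (z = 0) while the crate stands flat. The nearest inside corner of the floor is 10 mm in along x, 10 mm in along y and 8 mm up
- corner_c (a point): outer bottom corner of the crate at its own +x, -y, on the underside (crate frame: 120, -100, 0 mm); the jars never stand off this one
- corner_d (a point): outer bottom corner of the crate at its own -x, +y, on the underside (crate frame: -120, 100, 0 mm); the jars never stand off this one
- lid1: one of five alike brass-coloured metal jar lids, 43 mm in diameter, 10 mm high, 12 g, loose on the crate's floor, top up. Friction on the wood 0.14 to 0.2: they start to slide at 8 to 12 degrees of slope, but may need about 30, and some seconds, to slide along a side into the corner and settle. Origin: centre of its underside
- lid2: one of five alike brass-coloured metal jar lids, 43 mm in diameter, 10 mm high, 12 g, loose on the crate's floor, top up. Friction on the wood 0.14 to 0.2: they start to slide at 8 to 12 degrees of slope, but may need about 30, and some seconds, to slide along a side into the corner and settle. Origin: centre of its underside
- lid3: one of five alike brass-coloured metal jar lids, 43 mm in diameter, 10 mm high, 12 g, loose on the crate's floor, top up. Friction on the wood 0.14 to 0.2: they start to slide at 8 to 12 degrees of slope, but may need about 30, and some seconds, to slide along a side into the corner and settle. Origin: centre of its underside
- lid4: one of five alike brass-coloured metal jar lids, 43 mm in diameter, 10 mm high, 12 g, loose on the crate's floor, top up. Friction on the wood 0.14 to 0.2: they start to slide at 8 to 12 degrees of slope, but may need about 30, and some seconds, to slide along a side into the corner and settle. Origin: centre of its underside
- lid5: one of five alike brass-coloured metal jar lids, 43 mm in diameter, 10 mm high, 12 g, loose on the crate's floor, top up. Friction on the wood 0.14 to 0.2: they start to slide at 8 to 12 degrees of slope, but may need about 30, and some seconds, to slide along a side into the corner and settle. Origin: centre of its underside
- jar_tray: low dark tray, 130 x 130 x 20 mm, with four filled open glass jars (49 mm wide, mouths 60 mm above the counter), one piece, 0.75 kg. Origin: centre of underside. Stands about 140 mm out from corner_a or corner_b along the crate's diagonal: the lids go into that corner. The bowl stands likewise off the opposite corner
- bowl: empty round dark wooden bowl, 124 mm across the rim, 46 mm high; origin: centre of its underside. Leave it alone
- honey_jar: closed honey jar with a white lid and a paper label, 72 mm in diameter, 92 mm high, beyond the crate; origin: centre of its underside. Leave it alone
- twine: wooden spool of twine standing on end, 56 mm in diameter, 60 mm high, beyond the crate; origin: centre of its underside. Leave it alone
Not all that is in view belongs to the job. What is shaped like the lid5 but blue is not meant.

How it is judged (in metres and radians):
At the end, for the whole second after the job is handed in: Fingers hold the crate (over 0.5 N) tilted 15 to 50 degrees, its bottom corner by the jars within 10 mm of the counter; its two neighbour corners over 15 mm up; all five lids within 150 mm of that corner; all at rest (under 30 mm/s); the crate leans on none of tray, bowl, honey jar, twine (((horizontal distance between jar_tray and corner_a below 0.26 m and height (world z) of corner_a below 0.01 m and distance between each of lid1, lid2, lid3, lid4, lid5 and corner_a below 0.15 m) or (horizontal distance between jar_tray and corner_b below 0.26 m and height (world z) of corner_b below 0.01 m and distance between each of lid1, lid2, lid3, lid4, lid5 and corner_b below 0.15 m)) and height (world z) of each of corner_c, corner_d above 0.015 m and angle between crate's own z axis and vertical between 0.26 and 0.9 rad and contact force between the fingers and crate above 0.5 N and linear speed of each of crate, lid1, lid2, lid3, lid4, lid5 below 0.03 m/s and angular speed of crate below 0.15 rad/s and contact force between crate and jar_tray below 0.1 N and contact force between crate and bowl below 0.1 N and contact force between crate and honey_jar below 0.1 N and contact force between crate and twine below 0.1 N); the arm keeps its last pose, push and grip.
It fails at once if the tray of jars is pushed more than 20 mm or tipped (distance of jar_tray from where it was at the start of the episode above 0.02 m or angle between jar_tray's own z axis and vertical above 0.3 rad).
It fails at once if the wooden bowl is pushed more than 20 mm or tipped (distance of bowl from where it was at the start of the episode above 0.02 m or angle between bowl's own z axis and vertical above 0.3 rad).
It fails at once if the honey jar is pushed more than 20 mm or tipped (distance of honey_jar from where it was at the start of the episode above 0.02 m or angle between honey_jar's own z axis and vertical above 0.3 rad).
It fails at once if the spool of twine is pushed more than 20 mm or tipped (distance of twine from where it was at the start of the episode above 0.02 m or angle between twine's own z axis and vertical above 0.3 rad).
It also fails if it takes over 45 s, if anything falls off the work surface, if the arm or the gripper's body presses on something with over 40 N, if the wrist force passes 120 N, or if a joint passes its speed limit or range.

## Working session

There is one attempt and no reset: what is moved stays moved. The work goes in short steps, Python scripts to look and compute and a tool call to move; the robot and the scene stay as the last step left them, time stands still between calls to the robot, and variables do not carry over. Pictures are saved under pics/ and viewed, and the job is handed in when it is done.

Besides the shell and the picture viewer there is one more tool, called as a command line: name --pt "numbers of a row" for each row, then --argument value for the rest. drive_tool: Moves the arm, as the interface text tells. Its arguments: {"type":"object","properties":{"gripper":{"type":"array","items":{"type":"number"}},"offset":{"type":"array","items":{"type":"array","items":{"type":"number"}}},"turn":{"type":"array","items":{"type":"number"}},"force":{"type":"number"}},"required":["gripper","offset","turn"]}

```bash
mkdir -p pics; ls
cat > h.py <<'E'
import numpy as np, cv2
from rig import ctrl
def K(n):
    p=ctrl.camera_params(n); f=192/np.tan(np.radians(p['fovy'])/2); return f,p['cx'],p['cy'],np.array(p['view'])
def c2w(n,P):
    V=K(n)[3]; return np.linalg.inv(V)[:3]@np.r_[np.array(P),1]
def px(n,W):
    f,cx,cy,V=K(n); c=V[:3]@np.r_[np.array(W,float),1]; return np.array([cx+f*c[0]/c[2],cy+f*c[1]/c[2]])
def cloud(n,d):
    f,cx,cy,V=K(n); v,u=np.mgrid[:384,:512]; C=np.stack([(u-cx)/f*d,(v-cy)/f*d,d,np.ones_like(d)],-1)
    return (C@np.linalg.inv(V).T)[...,:3]
def save(n,img): cv2.imwrite('pics/'+n,img[...,::-1])
E
python3 - <<'E'
from h import *
for n in ['scene','top']:
    im,d=ctrl.capture(n); save(n+'0.png',im); np.save(n+'0.npy',d)
    for q in ['crate','corner_a','corner_b','jar_tray','bowl','honey_jar','twine','lid1']:
        r=ctrl.pinpoint(n,q)
        print(n,q,[(round(x['score'],2),c2w(n,x['centre']).round(0).tolist()) for x in r[:8]])
s=ctrl.sense();print(s, ctrl.grip_depth)
E
```

```text
pics
scene crate [(0.74, [513.0, 40.0, -1.0])]
scene corner_a [(0.94, [491.0, 198.0, 2.0]), (0.94, [662.0, 92.0, 1.0]), (0.85, [363.0, -15.0, -2.0]), (0.72, [539.0, -117.0, 1.0]), (0.39, [505.0, 143.0, 11.0])]
scene corner_b [(0.94, [491.0, 198.0, 2.0]), (0.94, [662.0, 92.0, 1.0]), (0.85, [363.0, -15.0, -2.0]), (0.72, [539.0, -117.0, 1.0]), (0.39, [505.0, 143.0, 11.0])]
scene jar_tray [(0.94, [473.0, 323.0, 3.0])]
scene bowl [(0.85, [556.0, -249.0, -4.0]), (0.22, [474.0, 322.0, 5.0]), (0.19, [761.0, 61.0, -4.0])]
scene honey_jar [(0.6, [762.0, 62.0, -0.0]), (0.44, [558.0, -247.0, -4.0])]
scene twine [(0.58, [765.0, -123.0, 0.0])]
scene lid1 [(0.69, [439.0, 12.0, 8.0]), (0.65, [517.0, -51.0, 12.0]), (0.63, [676.0, 312.0, 5.0]), (0.6, [591.0, 69.0, 7.0]), (0.59, [729.0, 197.0, 3.0]), (0.57, [419.0, -201.0, -4.0]), (0.49, [524.0, 43.0, 9.0]), (0.47, [309.0, 178.0, 5.0])]
top crate [(0.65, [515.0, 41.0, 1.0])]
top corner_a [(0.96, [495.0, 194.0, 1.0]), (0.83, [370.0, -15.0, 1.0]), (0.72, [663.0, 90.0, 2.0]), (0.68, [542.0, -114.0, 4.0])]
top corner_b [(0.96, [495.0, 194.0, 1.0]), (0.83, 
[... 499 characters left out ...]
 [587.0, 72.0, 8.0])]
{'time_s': 0.9, 'joints': array([-1.40537602e+00,  3.12894762e-01,  1.49769529e+00,  6.61520439e-06,
        1.33101935e+00, -2.23395921e-01]), 'dq': array([ 0.00047724,  0.00140548, -0.00083738,  0.00046618, -0.00039653,
        0.00155421]), 'tau': array([ 9.84729777e-04, -4.12160790e+01, -2.59900635e+01, -2.13019903e-04,
        4.65952726e-04,  6.37489762e-06]), 'eef_pos': array([ 199.01675764, -485.81942083,  231.29863321]), 'ee_rot': array([ 0.58717956, -0.58716784,  0.39399105, -0.39398623]), 'force': array([ 0.00693465, -0.47489088,  0.08367001]), 'wrist_torque': array([ 0.02464654, -0.02478575,  0.02114177]), 'grip_width': 0.9986058749417654} 18.700000000000003
```

View pics/top0.png

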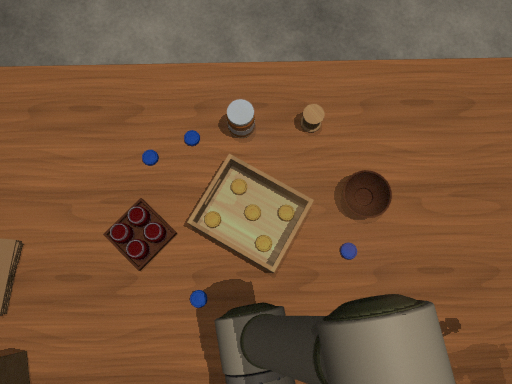

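View pics/scene0.png

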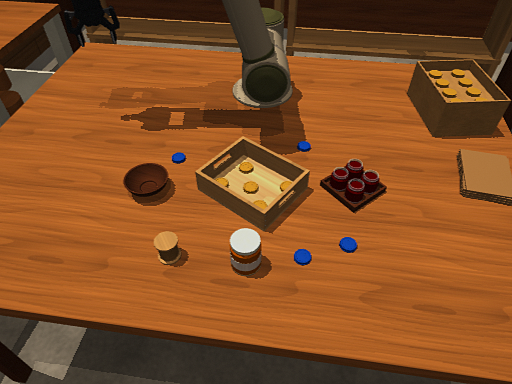

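Run:
```python
from h import *
from scipy.spatial.transform import Rotation as R
for n in ['scene','top']:
    P=cloud(n,np.load(n+'0.npy')); m=(abs(P[...,2]-70)<5)&(P[...,0]>330)&(P[...,0]<700)&(P[...,1]<215)&(P[...,1]>-135)
    r=cv2.minAreaRect(P[m][:,:2].astype(np.float32)); print(n,m.sum(),r,cv2.boxPoints(r).round(1).tolist(),np.median(P[m][:,2]))
q=ctrl.sense()['ee_rot'];print(R.from_quat(q,scalar_first=True).as_matrix().round(3))
```

```text
scene 1101 ((514.7842407226562, 42.9072265625), (243.53045654296875, 204.04542541503906), 58.91572189331055) [[364.5, -8.699999809265137], [539.2999877929688, -114.0], [665.0, 94.5], [490.29998779296875, 199.89999389648438]] 70.00193859920148
top 1488 ((515.7493286132812, 41.176788330078125), (240.580322265625, 200.638671875), 59.154075622558594) [[367.8999938964844, -10.699999809265137], [540.2000122070312, -113.5], [663.5999755859375, 93.0], [491.29998779296875, 195.89999389648438]] 70.04374350723663
[[ 0.379  0.     0.925]
 [-0.925  0.     0.379]
 [-0.    -1.     0.   ]]
```

The tray (471, 325) is nearest the crate corner P at (492, 196), which shows at px (187, 222) in the top view. The opposite corner, at px (313, 203), points at the bowl. The blue discs outside the crate are decoys, and the five brass lids inside are the ones meant.

The tool can only yaw, so I'll pinch the far short wall's rim lightly near the bowl-side corner. Lifting there should let the crate pivot in the pads onto P.

drive_tool --gripper '[0,0,0,0,0,0,0,0,0,0,0,0,0,0,0,0,0,0,0,0]' --pt "0 0.008 0" --pt "0 0.008 0" --pt "0 0.008 0" --pt "0 0.008 0" --pt "0 0.008 0" --pt "0 0.008 0" --pt "0 0.008 0" --pt "0 0.008 0" --pt "-0.038 0 0.005" --pt "-0.038 0 0.005" --pt "-0.038 0 0.005" --pt "-0.038 0 0.005" --pt "-0.038 0 0.005" --pt "-0.038 0 0.005" --pt "-0.038 0 0.005" --pt "-0.038 0 0.005" --pt "-0.038 0 0.005" --pt "-0.038 0 0.005" --pt "-0.038 0 0.005" --pt "-0.038 0 0.005" --turn '[6.66,6.66,6.66,6.66,6.66,6.66,6.66,6.66,0,0,0,0,0,0,0,0,0,0,0,0]' --force 25

```text
time_s: 2.57
eef_pos: [486.3, -124.1, 167.5]
ee_rot: [-0.348, 0.348, -0.615, 0.616]
force: [0.9, -0.7, 1.0]
grip_width: 0.999
```

```bash
cat > st.py <<'E'
from h import *
from scipy.spatial.transform import Rotation as R
def st(target=None):
    s=ctrl.sense(); M=R.from_quat(s['ee_rot'],scalar_first=True).as_matrix()
    print('t',round(s['time_s'],2),'pos',s['eef_pos'].round(1),'yawx',np.degrees(np.arctan2(M[1,0],M[0,0])).round(2),'q',s['joints'].round(2),'F',s['force'].round(1),'T',s['wrist_torque'].round(2),'w',round(s['grip_width'],3))
    if target is not None: print('delta tool',(M.T@(np.array(target)-s['eef_pos'])).round(1))
    return s,M
E
python3 -c "
from st import *
st((509.6,-89.1,90))"
```

```text
t 2.57 pos [ 486.3 -124.1  167.5] yawx -121.0 q [-0.48  0.32  1.66 -0.    1.16  1.63] F [ 0.9 -0.7  1. ] T [-0.01  0.01  0.01] w 0.999
delta tool [-42.   77.5   1.9]
```

drive_tool --gripper '[0,0,0,0,0,0,0,0,0,0]' --pt "-0.021 0 0.001" --pt "-0.021 0 0.001" --pt "0 0.02 0" --pt "0 0.02 0" --pt "0 0.02 0" --pt "0 0.02 0" --pt "0 0 0" --pt "0 0 0" --pt "0 0 0" --pt "0 0 0" --turn '[0,0,0,0,0,0,0,0,0,0]'

```text
time_s: 3.4
eef_pos: [509.4, -91.2, 88.7]
ee_rot: [-0.349, 0.348, -0.615, 0.616]
force: [-0.3, -0.4, -0.2]
grip_width: 0.997
```

```bash
python3 -c "
from st import *
st((509.6,-89.1,53))
for n in ['scene','top']:
    im,d=ctrl.capture(n); save(n+'1.png',im)
    u=px(n,(509.6,-89.1,60)).astype(int); c=im[max(0,u[1]-70):u[1]+70,max(0,u[0]-90):u[0]+90]
    save(n+'1c.png',cv2.resize(c,None,fx=4,fy=4))
"
```

```text
t 3.4 pos [509.4 -91.2  88.7] yawx -121.0 q [-0.4   0.46  1.7  -0.    0.99  1.71] F [-0.3 -0.4 -0.2] T [ 0.06  0.03 -0.01] w 0.997
delta tool [-1.9 35.7 -1. ]
```

View pics/scene1c.png

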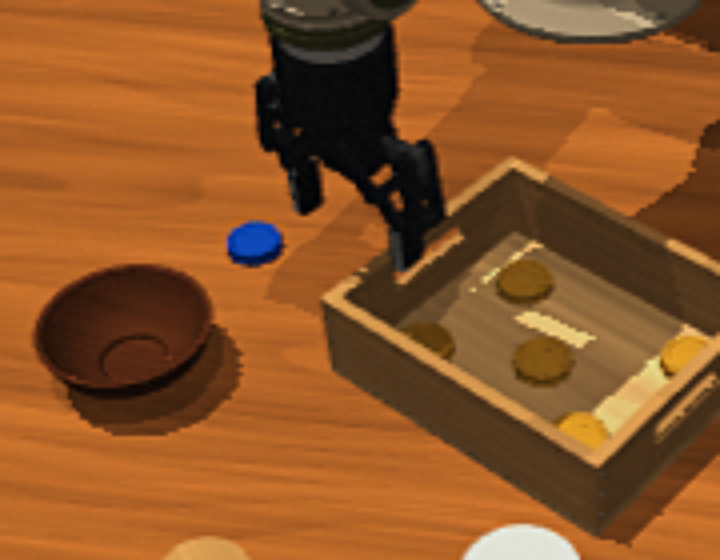

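The fingers straddle the short wall between its slot and the bowl-side corner. The bowl is clear. Next I'll descend and close.

drive_tool --gripper '[0,0,0,0,0.5,1,1,1,1,1,1,1,1,1,1,1]' --pt "-0.002 0.018 -0.001" --pt "0 0.018 0" --pt "0 0 0" --pt "0 0 0" --pt "0 0 0" --pt "0 0 0" --pt "0 0 0" --pt "0 0 0" --pt "0 0 0" --pt "0 0 0" --pt "0 0 0" --pt "0 0 0" --pt "0 0 0" --pt "0 0 0" --pt "0 0 0" --pt "0 0 0" --turn '[0,0,0,0,0,0,0,0,0,0,0,0,0,0,0,0]' --force 25

```text
time_s: 4.83
eef_pos: [508.9, -88.8, 51.6]
ee_rot: [-0.348, 0.348, -0.615, 0.616]
force: [-0.8, -0.3, 4.6]
grip_width: 0.109
```

```bash
cat > plan.py <<'E'
import numpy as np
from scipy.spatial.transform import Rotation as R
a=np.radians(59.05);ex=np.array([np.cos(a),np.sin(a),0]);ey=np.array([-ex[1],ex[0],0])
g=np.array([-235.,-162,60])   # grip rel. to P in crate frame
R0=np.c_[ex,ey,[0,0,1]]
d=R0@np.array([-240,-200,0.])/np.hypot(240,200); u=np.cross(d,[0,0,1.])  # rotation lifting d
def rel(th): 
    r=R.from_rotvec(u*th).as_matrix()
    if (r@d)[2]<0: r=r.T
    n=r@(-ex); return r@R0@g, np.degrees(np.arctan2(n[1],n[0])), r@R0
x=np.array([-ex[0],-ex[1],0]); 
T=np.c_[x,[0,0,-1],np.cross(x,[0,0,-1])]
b=rel(0)[0]
for t in range(0,45,5):
    p,y,_=rel(np.radians(t)); print(t,'tool',(T.T@(p-b)).round(1),'world',(p-b).round(1),'dyaw',round(y-rel(0)[1],2))
E
python3 plan.py; python3 -c "
from st import *
st()"
```

```text
0 tool [0. 0. 0.] world [0. 0. 0.] dyaw 0.0
5 tool [ -4.8 -24.5  -4. ] world [-1.   6.2 24.5] dyaw -0.11
10 tool [-11.3 -48.4  -9.4] world [-2.3 14.6 48.4] dyaw -0.43
15 tool [-19.4 -71.5 -16.1] world [-3.9 24.9 71.5] dyaw -0.98
20 tool [-28.9 -93.6 -24.1] world [-5.8 37.2 93.6] dyaw -1.76
25 tool [ -39.9 -114.5  -33.3] world [ -8.   51.4 114.5] dyaw -2.79
30 tool [ -52.3 -134.1  -43.6] world [-10.5  67.3 134.1] dyaw -4.09
35 tool [ -65.9 -152.2  -54.9] world [-13.2  84.8 152.2] dyaw -5.69
40 tool [ -80.7 -168.7  -67.3] world [-16.2 103.8 168.7] dyaw -7.6
t 4.83 pos [508.9 -88.8  51.6] yawx -121.0 q [-0.4   0.51  1.73 -0.    0.9   1.71] F [-0.8 -0.3  4.6] T [-0.02  0.26  0.12] w 0.109
```

drive_tool --gripper '[1,1,1,1,1,1,1,1,1,1,1,1,1,1]' --pt "-0.0005 -0.004 -0.0005" --pt "-0.0005 -0.004 -0.0005" --pt "-0.001 -0.004 -0.0005" --pt "-0.001 -0.004 -0.001" --pt "-0.001 -0.004 -0.001" --pt "-0.001 -0.004 -0.001" --pt "-0.001 -0.004 -0.001" --pt "-0.001 -0.004 -0.001" --pt "-0.001 -0.004 -0.001" --pt "-0.001 -0.004 -0.001" --pt "-0.001 -0.004 -0.001" --pt "-0.001 -0.004 -0.001" --pt "0 0 0" --pt "0 0 0" --turn '[0,0,0,0,0,0,0,0,0,0,0,0.2,0.2,0]'

```text
time_s: 6.0
eef_pos: [505.6, -73.8, 99.5]
ee_rot: [-0.346, 0.346, -0.617, 0.617]
force: [0.0, -0.3, -5.2]
grip_width: 0.108
```

```bash
cat > look.py <<'E'
import sys
from st import *
k=sys.argv[1]; st()
for n in ['scene','top']:
    im,d=ctrl.capture(n); np.save(n+k+'.npy',d); np.save(n+k+'im.npy',im)
    u=px(n,(500,60,60)).astype(int); c=im[max(0,u[1]-100):u[1]+110,max(0,u[0]-125):u[0]+140]
    save(n+k+'c.png',cv2.resize(c,None,fx=2.8,fy=2.8))
    for q in ['corner_a','lid1','jar_tray','crate']:
        print(n,q,[(round(x['score'],2),c2w(n,x['centre']).round(0).tolist()) for x in ctrl.pinpoint(n,q) if x['score']>.3][:9])
E
python3 look.py 2
```

```text
t 6.0 pos [505.6 -73.8  99.5] yawx -121.41 q [-0.37  0.43  1.71 -0.    1.01  1.74] F [ 0.  -0.3 -5.2] T [-0.6   0.04 -0.01] w 0.108
scene corner_a [(0.87, [534.0, -100.0, 49.0]), (0.86, [361.0, 0.0, 43.0]), (0.8, [656.0, 103.0, 42.0]), (0.76, [489.0, 210.0, 41.0])]
scene lid1 [(0.68, [675.0, 313.0, 6.0]), (0.6, [729.0, 198.0, 2.0]), (0.6, [419.0, -198.0, -4.0]), (0.56, [588.0, 83.0, 52.0]), (0.49, [305.0, 179.0, 4.0]), (0.44, [514.0, -38.0, 57.0]), (0.39, [505.0, 156.0, 51.0])]
scene jar_tray [(0.76, [474.0, 322.0, 5.0]), (0.39, [557.0, -248.0, -5.0])]
scene crate [(0.76, [515.0, 53.0, 44.0]), (0.55, [504.0, 154.0, 53.0]), (0.43, [658.0, 103.0, 42.0])]
top corner_a [(0.85, [664.0, 103.0, 44.0]), (0.75, [492.0, 208.0, 42.0])]
top lid1 [(0.8, [519.0, 51.0, 53.0]), (0.73, [311.0, 173.0, 0.0]), (0.73, [769.0, -126.0, -0.0]), (0.69, [443.0, 19.0, 57.0]), (0.69, [591.0, 82.0, 50.0]), (0.65, [423.0, -200.0, 4.0]), (0.63, [728.0, 190.0, 1.0]), (0.47, [510.0, 153.0, 51.0]), (0.44, [679.0, 309.0, 3.0])]
top jar_tray [(0.63, [470.0, 327.0, 1.0])]
top crate [(0.81, [512.0, 52.0, 44.0]), (0.37, [438.0, 21.0, 53.0])]
```

View pics/scene2c.png

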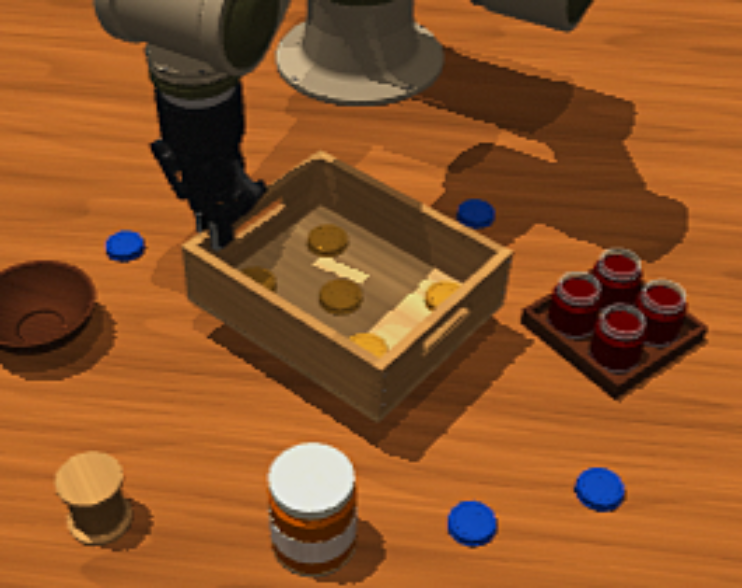

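The crate came up level: the 18 mm deep pinch holds it rigidly. I'll lower it most of the way, then soften the grip so it droops onto P.

drive_tool --gripper '[1,1,1,1,1,1,1,1,1,1,1,1]' --pt "0.002 0.006 0.0015" --pt "0.002 0.006 0.0015" --pt "0.002 0.006 0.0015" --pt "0.002 0.006 0.0015" --pt "0.001 0.006 0.001" --pt "0 0 0" --pt "0 0 0" --pt "0 0 0" --pt "0 0 0" --pt "0 0 0" --pt "0 0 0" --pt "0 0 0" --turn '[0,0,0,0,0,0,0,0,0,0,0,0]' --force 20

```text
time_s: 7.5
eef_pos: [506.8, -85.1, 69.4]
ee_rot: [-0.346, 0.346, -0.617, 0.617]
force: [-0.1, 0.3, -3.7]
grip_width: 0.105
```

```bash
python3 look.py 3
```

```text
t 7.5 pos [506.8 -85.1  69.4] yawx -121.4 q [-0.39  0.48  1.72 -0.    0.94  1.72] F [-0.1  0.3 -3.7] T [-0.55  0.05  0.02] w 0.105
scene corner_a [(0.95, [489.0, 202.0, 11.0]), (0.93, [660.0, 91.0, 12.0]), (0.7, [367.0, -13.0, 15.0])]
scene lid1 [(0.73, [727.0, 195.0, 1.0]), (0.73, [675.0, 312.0, 5.0]), (0.63, [516.0, -49.0, 27.0]), (0.58, [589.0, 71.0, 20.0]), (0.51, [522.0, 42.0, 21.0]), (0.51, [309.0, 178.0, 2.0]), (0.47, [437.0, 15.0, 22.0]), (0.44, [417.0, -203.0, -4.0]), (0.41, [507.0, 143.0, 23.0])]
scene jar_tray [(0.56, [475.0, 324.0, 4.0])]
scene crate [(0.63, [504.0, 143.0, 21.0]), (0.57, [511.0, 42.0, 14.0])]
top corner_a [(0.87, [490.0, 196.0, 9.0]), (0.62, [664.0, 93.0, 14.0])]
top lid1 [(0.74, [728.0, 192.0, 1.0]), (0.73, [440.0, 7.0, 20.0]), (0.67, [313.0, 176.0, 0.0]), (0.66, [679.0, 308.0, 4.0]), (0.64, [422.0, -203.0, 2.0]), (0.62, [511.0, 142.0, 19.0]), (0.52, [587.0, 74.0, 19.0])]
top jar_tray [(0.62, [473.0, 327.0, 1.0])]
top crate [(0.61, [513.0, 41.0, 12.0]), (0.56, [587.0, 72.0, 22.0]), (0.32, [663.0, 93.0, 11.0])]
```

drive_tool --gripper '[0.9,0.9,0.9,0.9]' --pt "0 0 0" --pt "0 0 0" --pt "0 0 0" --pt "0 0 0" --turn '[0,0,0,0]'

```text
time_s: 8.33
eef_pos: [506.8, -85.2, 69.3]
ee_rot: [0.346, -0.346, 0.617, -0.617]
force: [0.4, 0.8, -3.9]
grip_width: 0.107
```

```bash
python3 -c "
from st import *
st()"
```

```text
t 8.33 pos [506.8 -85.2  69.3] yawx -121.4 q [-0.39  0.48  1.72 -0.    0.94  1.72] F [ 0.4  0.8 -3.9] T [-0.52  0.03  0.05] w 0.107
```

drive_tool --gripper '[0.89,0.89,0.89,0.89]' --pt "0 0 0" --pt "0 0 0" --pt "0 0 0" --pt "0 0 0" --turn '[0,0,0,0]'

```text
time_s: 8.67
eef_pos: [506.8, -85.2, 69.3]
ee_rot: [0.346, -0.346, 0.617, -0.617]
force: [-0.6, -0.5, -3.2]
grip_width: 0.113
```

```bash
python3 -c "
from st import *
st()"
```

```text
t 8.67 pos [506.8 -85.2  69.3] yawx -121.4 q [-0.39  0.48  1.72  0.    0.94  1.72] F [-0.6 -0.5 -3.2] T [-0.54  0.03 -0.03] w 0.113
```

drive_tool --gripper '[0.88,0.88,0.88,0.87,0.87,0.87]' --pt "0 0 0" --pt "0 0 0" --pt "0 0 0" --pt "0 0 0" --pt "0 0 0" --pt "0 0 0" --turn '[0,0,0,0,0,0]'

```text
time_s: 9.17
eef_pos: [506.9, -85.3, 69.5]
ee_rot: [-0.346, 0.346, -0.617, 0.617]
force: [-0.8, -0.7, 0.3]
grip_width: 0.131
```

```bash
python3 look.py 4
```

```text
t 9.17 pos [506.9 -85.3  69.5] yawx -121.41 q [-0.39  0.48  1.72 -0.    0.94  1.72] F [-0.8 -0.7  0.3] T [-0.13  0.12 -0.02] w 0.131
scene corner_a [(0.75, [661.0, 93.0, -0.0]), (0.69, [492.0, 196.0, -3.0]), (0.68, [365.0, -17.0, 0.0]), (0.57, [539.0, -114.0, 4.0])]
scene lid1 [(0.72, [440.0, 14.0, 7.0]), (0.64, [504.0, 141.0, 10.0]), (0.64, [524.0, 43.0, 8.0]), (0.62, [308.0, 179.0, 4.0]), (0.62, [674.0, 313.0, 5.0]), (0.57, [595.0, 72.0, 8.0]), (0.5, [730.0, 198.0, -1.0]), (0.47, [522.0, -50.0, 8.0]), (0.46, [418.0, -202.0, -1.0])]
scene jar_tray [(0.93, [474.0, 322.0, 6.0])]
scene crate [(0.62, [515.0, 43.0, 3.0])]
top corner_a [(0.77, [490.0, 191.0, 1.0]), (0.62, [666.0, 96.0, -1.0]), (0.52, [768.0, -123.0, 1.0])]
top lid1 [(0.78, [676.0, 310.0, 1.0]), (0.68, [511.0, 145.0, 8.0]), (0.65, [422.0, -203.0, 3.0]), (0.55, [446.0, 5.0, 8.0]), (0.55, [523.0, 40.0, 9.0]), (0.54, [589.0, 75.0, 10.0]), (0.47, [726.0, 193.0, -0.0]), (0.44, [311.0, 174.0, 1.0])]
top jar_tray [(0.62, [470.0, 325.0, -3.0])]
top crate [(0.89, [517.0, 42.0, -2.0])]
```

View pics/scene4c.png

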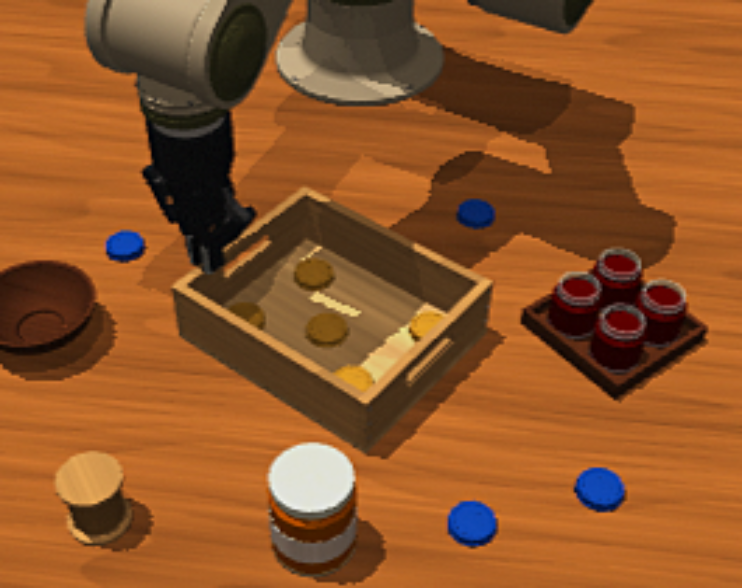

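It slipped out flat, so the crate and all the lids are back at their starting poses and nothing else was touched. I'll re-grip with about 7 mm of overlap so the pads act as a pivot.

drive_tool --gripper '[0.6,0.6,0.6,0.6,1,1,1,1,1,1,1]' --pt "0 0 0" --pt "0.002 0 0.004" --pt "0 0.005 0" --pt "0 0.003 0" --pt "0 0 0" --pt "0 0 0" --pt "0 0 0" --pt "0 0 0" --pt "0 0 0" --pt "0 0 0" --pt "0 0 0" --turn '[0,-0.4,0,0,0,0,0,0,0,0,0]' --force 20

```text
time_s: 10.58
eef_pos: [509.0, -88.8, 61.2]
ee_rot: [0.348, -0.348, 0.616, -0.615]
force: [-0.1, 1.2, -3.9]
grip_width: 0.11
```

drive_tool --gripper '[1,1,1,1,1,1,1,1]' --pt "-0.0005 -0.003 -0.0005" --pt "-0.0005 -0.003 -0.0005" --pt "-0.0005 -0.003 -0.0005" --pt "-0.0005 -0.003 -0.0005" --pt "-0.0005 -0.003 -0.0005" --pt "-0.0005 -0.003 -0.0005" --pt "0 0 0" --pt "0 0 0" --turn '[0,0,0,0,0,0,0,0]'

```text
time_s: 11.25
eef_pos: [508.2, -84.9, 79.5]
ee_rot: [-0.348, 0.348, -0.615, 0.616]
force: [0.5, -0.1, -2.7]
grip_width: 0.109
```

```bash
python3 look.py 5
```

```text
t 11.25 pos [508.2 -84.9  79.5] yawx -121.0 q [-0.39  0.47  1.71 -0.    0.96  1.72] F [ 0.5 -0.1 -2.7] T [-0.38 -0.03 -0.05] w 0.109
scene corner_a [(0.76, [539.0, -113.0, 21.0]), (0.75, [491.0, 194.0, 2.0]), (0.75, [658.0, 92.0, 3.0]), (0.61, [588.0, 69.0, 13.0]), (0.58, [367.0, -13.0, 12.0])]
scene lid1 [(0.72, [520.0, 38.0, 18.0]), (0.7, [417.0, -198.0, -2.0]), (0.64, [727.0, 196.0, 3.0]), (0.58, [507.0, 140.0, 14.0]), (0.55, [311.0, 179.0, 3.0]), (0.54, [515.0, -52.0, 24.0]), (0.5, [589.0, 67.0, 13.0]), (0.49, [439.0, 14.0, 19.0])]
scene jar_tray [(0.87, [473.0, 324.0, 4.0])]
scene crate [(0.77, [513.0, 38.0, 11.0])]
top corner_a [(0.8, [662.0, 89.0, 3.0]), (0.58, [490.0, 193.0, 2.0])]
top lid1 [(0.67, [676.0, 311.0, 0.0]), (0.53, [512.0, 139.0, 10.0]), (0.51, [314.0, 173.0, -2.0]), (0.47, [442.0, 5.0, 17.0]), (0.47, [724.0, 192.0, 2.0])]
top jar_tray [(0.96, [470.0, 325.0, 2.0])]
top crate [(0.82, [516.0, 37.0, 7.0]), (0.37, [493.0, 192.0, 1.0]), (0.35, [523.0, 39.0, 19.0])]
```

View pics/scene5c.png

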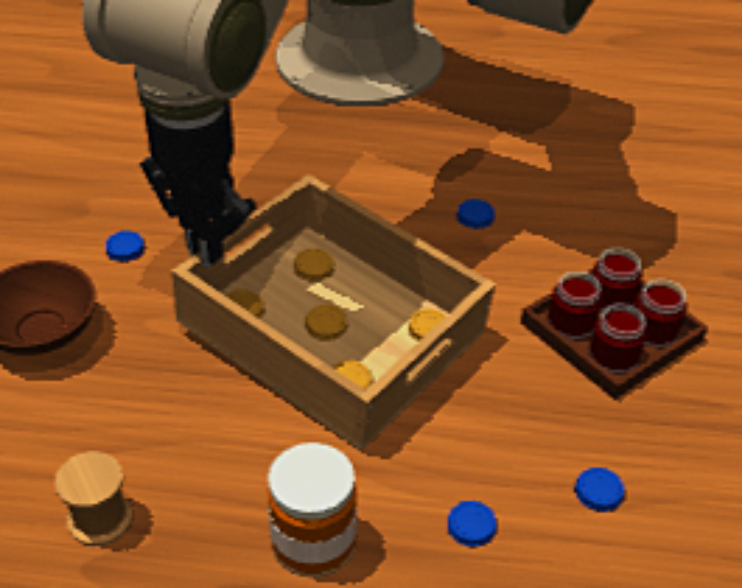

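It works: P is at z≈2, the far corner is at about 21, and the crate is rolling in the pads. I'll continue lifting.

drive_tool --gripper '[1,1,1,1,1,1,1,1,1,1,1,1,1,1,1]' --pt "-0.001 -0.004 -0.0008" --pt "-0.001 -0.004 -0.0008" --pt "-0.001 -0.004 -0.0008" --pt "-0.001 -0.004 -0.001" --pt "-0.001 -0.004 -0.001" --pt "-0.001 -0.004 -0.001" --pt "-0.001 -0.004 -0.001" --pt "-0.0012 -0.004 -0.001" --pt "-0.0015 -0.004 -0.001" --pt "-0.0015 -0.004 -0.0012" --pt "-0.0015 -0.004 -0.0012" --pt "-0.0015 -0.004 -0.0012" --pt "-0.0015 -0.004 -0.0012" --pt "0 0 0" --pt "0 0 0" --turn '[0,0,0,0,0.1,0.1,0.1,0.1,0.1,0.1,0.1,0.1,0.1,0,0]'

```text
time_s: 13.0
eef_pos: [505.1, -64.5, 131.5]
ee_rot: [-0.343, 0.343, -0.618, 0.618]
force: [-0.0, 0.3, -4.3]
grip_width: 0.106
```

```bash
python3 look.py 6
```

```text
t 13.0 pos [505.1 -64.5 131.5] yawx -121.89 q [-0.36  0.38  1.68  0.    1.08  1.77] F [-0.   0.3 -4.3] T [-0.5   0.06  0.  ] w 0.106
scene corner_a [(0.87, [532.0, -103.0, 74.0]), (0.86, [654.0, 98.0, 27.0]), (0.72, [489.0, 202.0, 23.0]), (0.64, [362.0, -0.0, 62.0]), (0.5, [510.0, 51.0, 49.0])]
scene lid1 [(0.78, [673.0, 312.0, 7.0]), (0.65, [419.0, -201.0, -2.0]), (0.62, [517.0, 50.0, 55.0]), (0.56, [504.0, 148.0, 41.0]), (0.53, [513.0, -40.0, 72.0]), (0.52, [728.0, 196.0, -1.0]), (0.47, [587.0, 77.0, 46.0]), (0.43, [308.0, 179.0, 2.0]), (0.41, [437.0, 24.0, 64.0])]
scene jar_tray [(0.66, [474.0, 323.0, 2.0]), (0.42, [657.0, 98.0, 26.0])]
scene crate [(0.86, [509.0, 49.0, 47.0])]
top corner_a [(0.84, [661.0, 96.0, 28.0]), (0.61, [491.0, 201.0, 18.0])]
top lid1 [(0.76, [728.0, 192.0, 1.0]), (0.76, [424.0, -204.0, 1.0]), (0.74, [585.0, 81.0, 44.0]), (0.72, [314.0, 175.0, 1.0]), (0.56, [675.0, 309.0, 1.0]), (0.52, [519.0, 50.0, 53.0]), (0.48, [510.0, 151.0, 36.0]), (0.4, [442.0, 19.0, 63.0])]
top jar_tray [(0.61, [438.0, 17.0, 63.0])]
top crate [(0.82, [510.0, 51.0, 45.0])]
```

View pics/scene6c.png

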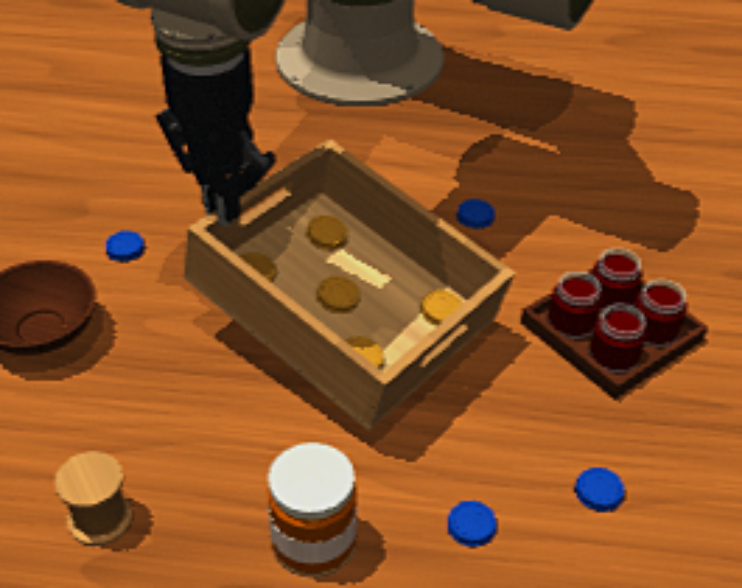

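drive_tool --gripper '[0.895,0.89,0.89,0.887,0.887]' --pt "0 0 0" --pt "0 0 0" --pt "0 0 0" --pt "0 0 0" --pt "0 0 0" --turn '[0,0,0,0,0]'

```text
time_s: 13.92
eef_pos: [505.1, -64.6, 131.4]
ee_rot: [-0.343, 0.343, -0.618, 0.618]
force: [0.2, -0.3, -4.0]
grip_width: 0.109
```

```bash
python3 look.py 7
```

```text
t 13.92 pos [505.1 -64.6 131.4] yawx -121.91 q [-0.36  0.38  1.68  0.    1.08  1.77] F [ 0.2 -0.3 -4. ] T [-0.31 -0.09 -0.08] w 0.109
scene corner_a [(0.89, [485.0, 194.0, -2.0]), (0.85, [532.0, -111.0, 76.0]), (0.8, [653.0, 90.0, 10.0]), (0.59, [360.0, -2.0, 62.0])]
scene lid1 [(0.65, [585.0, 68.0, 33.0]), (0.61, [419.0, -201.0, -3.0]), (0.6, [510.0, -44.0, 70.0]), (0.59, [514.0, 47.0, 44.0]), (0.54, [677.0, 311.0, 5.0]), (0.53, [504.0, 143.0, 24.0]), (0.47, [435.0, 20.0, 58.0]), (0.46, [729.0, 196.0, 4.0]), (0.43, [309.0, 177.0, 5.0])]
scene jar_tray [(0.84, [474.0, 321.0, 7.0]), (0.47, [502.0, 143.0, 21.0])]
scene crate [(0.7, [502.0, 41.0, 36.0]), (0.63, [487.0, 191.0, 0.0])]
top corner_a [(0.76, [659.0, 85.0, 11.0]), (0.59, [488.0, 191.0, 2.0]), (0.33, [517.0, 46.0, 46.0])]
top lid1 [(0.8, [514.0, 46.0, 45.0]), (0.8, [422.0, -203.0, 3.0]), (0.74, [587.0, 74.0, 30.0]), (0.61, [724.0, 189.0, 2.0]), (0.61, [676.0, 308.0, 2.0]), (0.52, [438.0, 17.0, 56.0]), (0.51, [505.0, 143.0, 18.0])]
top jar_tray [(0.7, [470.0, 322.0, 4.0])]
top crate [(0.68, [509.0, 43.0, 39.0])]
```

P is on the counter (z≈0) with its neighbours at 10 and 62 mm. I'll lift further with this soft grip.

drive_tool --gripper '[0.887,0.887,0.887,0.887,0.887,0.887,0.887,0.887,0.887,0.887,0.887,0.887]' --pt "-0.0018 -0.0042 -0.0015" --pt "-0.0018 -0.0042 -0.0015" --pt "-0.0018 -0.0042 -0.0015" --pt "-0.0018 -0.0042 -0.0015" --pt "-0.0018 -0.0042 -0.0015" --pt "-0.002 -0.0042 -0.0017" --pt "-0.002 -0.0042 -0.0017" --pt "-0.002 -0.0042 -0.0017" --pt "-0.002 -0.0042 -0.0017" --pt "-0.002 -0.0042 -0.0017" --pt "0 0 0" --pt "0 0 0" --turn '[0.15,0.15,0.15,0.15,0.15,0.15,0.15,0.15,0.15,0.15,0,0]'

```text
time_s: 15.42
eef_pos: [501.9, -39.8, 173.5]
ee_rot: [-0.335, 0.335, -0.622, 0.623]
force: [-0.4, 0.4, -3.1]
grip_width: 0.118
```

```bash
python3 look.py 8
```

```text
t 15.42 pos [501.9 -39.8 173.5] yawx -123.39 q [-0.31  0.32  1.65  0.    1.17  1.84] F [-0.4  0.4 -3.1] T [-0.51  0.05 -0.02] w 0.118
scene corner_a [(0.94, [489.0, 214.0, 33.0]), (0.81, [525.0, -88.0, 121.0]), (0.75, [359.0, 23.0, 103.0]), (0.62, [652.0, 102.0, 53.0])]
scene lid1 [(0.68, [433.0, 47.0, 100.0]), (0.67, [416.0, -202.0, -2.0]), (0.67, [677.0, 312.0, 5.0]), (0.66, [728.0, 198.0, 1.0]), (0.64, [517.0, 67.0, 81.0]), (0.61, [587.0, 91.0, 67.0]), (0.59, [503.0, 165.0, 56.0]), (0.58, [307.0, 175.0, 1.0]), (0.43, [508.0, -21.0, 110.0])]
scene jar_tray [(0.7, [477.0, 322.0, 3.0])]
scene crate [(0.58, [506.0, 64.0, 75.0])]
top corner_a [(0.74, [657.0, 98.0, 44.0]), (0.66, [489.0, 211.0, 29.0])]
top lid1 [(0.76, [315.0, 175.0, 1.0]), (0.71, [583.0, 95.0, 63.0]), (0.61, [508.0, 167.0, 47.0]), (0.58, [675.0, 309.0, 1.0]), (0.57, [729.0, 193.0, 1.0]), (0.56, [515.0, 68.0, 79.0]), (0.53, [419.0, -201.0, 4.0])]
top jar_tray [(0.86, [469.0, 323.0, 2.0]), (0.6, [513.0, 166.0, 47.0])]
top crate [(0.73, [506.0, 61.0, 70.0])]
```

View pics/scene8c.png

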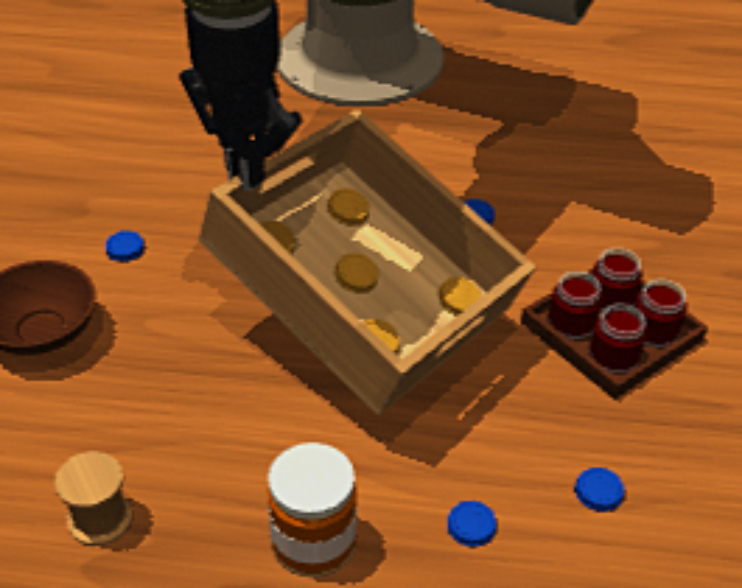

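drive_tool --gripper '[0.884,0.884,0.881,0.881]' --pt "0 0 0" --pt "0 0 0" --pt "0 0 0" --pt "0 0 0" --turn '[0,0,0,0]'

```text
time_s: 16.25
eef_pos: [501.8, -40.0, 173.3]
ee_rot: [-0.335, 0.335, -0.623, 0.623]
force: [-0.8, -0.9, -2.4]
grip_width: 0.12
```

```bash
python3 look.py 9
```

```text
t 16.25 pos [501.8 -40.  173.3] yawx -123.41 q [-0.31  0.32  1.65 -0.    1.17  1.84] F [-0.8 -0.9 -2.4] T [-0.37  0.01 -0.1 ] w 0.12
scene corner_a [(0.91, [484.0, 194.0, 1.0]), (0.9, [649.0, 82.0, 17.0]), (0.89, [354.0, 16.0, 101.0]), (0.83, [521.0, -94.0, 124.0]), (0.32, [520.0, 8.0, 83.0])]
scene lid1 [(0.66, [502.0, 153.0, 27.0]), (0.63, [519.0, 12.0, 84.0]), (0.6, [446.0, 84.0, 67.0]), (0.54, [528.0, 101.0, 44.0]), (0.54, [676.0, 307.0, 5.0]), (0.53, [306.0, 176.0, 4.0]), (0.48, [729.0, 194.0, 4.0]), (0.47, [418.0, -199.0, -2.0]), (0.45, [587.0, 93.0, 34.0])]
scene jar_tray [(0.78, [474.0, 324.0, 4.0])]
scene crate [(0.67, [502.0, 52.0, 61.0])]
top corner_a [(0.96, [481.0, 189.0, 3.0]), (0.57, [651.0, 81.0, 20.0]), (0.44, [550.0, 85.0, 46.0])]
top lid1 [(0.7, [474.0, 119.0, 40.0]), (0.69, [548.0, 87.0, 46.0]), (0.67, [507.0, 152.0, 27.0]), (0.66, [727.0, 191.0, -0.0]), (0.61, [313.0, 175.0, 2.0]), (0.57, [421.0, -204.0, 2.0]), (0.5, [587.0, 96.0, 33.0]), (0.5, [539.0, 127.0, 29.0])]
top jar_tray [(0.82, [468.0, 325.0, -1.0]), (0.6, [562.0, -251.0, 1.0])]
top crate [(0.89, [503.0, 49.0, 63.0]), (0.73, [470.0, 122.0, 40.0])]
```

View pics/scene9c.png

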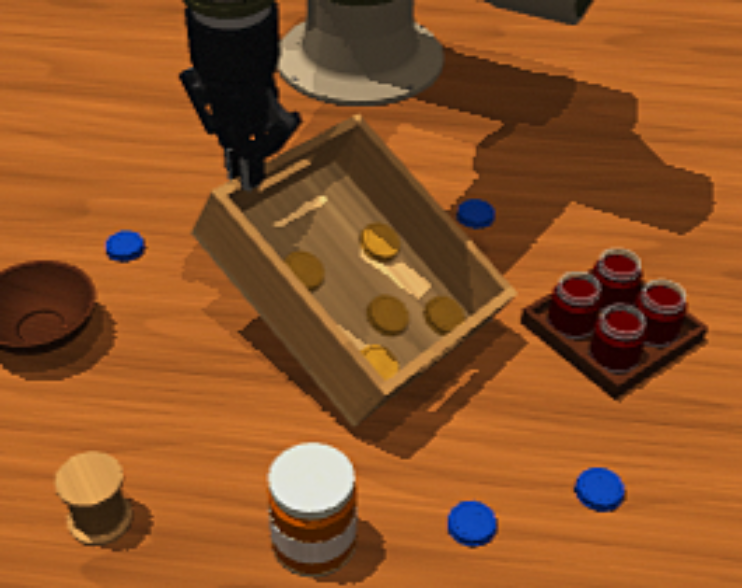

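The crate now rests on P, tilted about 25° along its length, and the lids are sliding. I'll compute the lids in the crate frame.

```bash
cat > fit.py <<'E'
import sys
from st import *
N={'P':(120,100,0),'c':(120,-100,0),'d':(-120,100,0),'Q':(-120,-100,0)}
def fit():
    st()
    C=[];L=[]
    for n in ['scene','top']:
        im,d=ctrl.capture(n); np.save(n+'f.npy',d); np.save(n+'fim.npy',im)
        C+=[c2w(n,x['centre']) for x in ctrl.pinpoint(n,'corner_a') if x['score']>.45]
        L+=[(n,x['score'],c2w(n,x['centre'])) for x in ctrl.pinpoint(n,'lid1') if x['score']>.2]
    # approx assignment in world xy
    ap={'P':(485,195),'c':(652,88),'d':(357,10),'Q':(525,-98)}
    A=[];B=[]
    for p in C:
        k=min(ap,key=lambda k:np.hypot(*(p[:2]-ap[k])))
        if np.hypot(*(p[:2]-ap[k]))<45: A.append(N[k]);B.append(p)
    A=np.array(A,float);B=np.array(B)
    a0=A.mean(0);b0=B.mean(0);r,rs=R.align_vectors(B-b0,A-a0);Rm=r.as_matrix();t=b0-Rm@a0
    print('resid',np.abs(B-(A@Rm.T+t)).max().round(1),'tilt',np.degrees(np.arccos(Rm[2,2])).round(1),'sx,sy deg',np.degrees(np.arcsin(-Rm[2,:2])).round(1))
    print({k:(Rm@np.array(v)+t).round(0).tolist() for k,v in N.items()})
    for n,s,p in L:
        q=Rm.T@(p-t)
        if abs(q[0])<125 and abs(q[1])<105: print(n,round(s,2),q.round(0),'dP',np.linalg.norm(p-(Rm@np.array(N['P'])+t)).round(0))
    return Rm,t
if __name__=='__main__':
    fit()
    k=sys.argv[1]
    for n in ['scene','top']:
        im=np.load(n+'fim.npy');u=px(n,(500,60,60)).astype(int); c=im[max(0,u[1]-100):u[1]+110,max(0,u[0]-125):u[0]+140]
        save(n+k+'c.png',cv2.resize(c,None,fx=2.8,fy=2.8))
E
python3 fit.py 10
```

```text
t 16.75 pos [501.8 -39.9 173.3] yawx -123.4 q [-0.31  0.32  1.65  0.    1.17  1.84] F [ 0.2 -0.5 -2.8] T [-0.31 -0.06 -0.08] w 0.122
resid 3.1 tilt 25.4 sx,sy deg [24.7  5.6]
{'P': [481.0, 192.0, 2.0], 'c': [648.0, 83.0, 21.0], 'd': [354.0, 14.0, 102.0], 'Q': [521.0, -94.0, 121.0]}
scene 0.7 [88. 61. 10.] dP 51.0
scene 0.67 [47. 71.  9.] dP 79.0
scene 0.65 [ 56. -14.   7.] dP 131.0
scene 0.64 [94. 19. 10.] dP 86.0
top 0.75 [ 59. -16.   8.] dP 131.0
top 0.71 [ 87. -46.   8.] dP 150.0
top 0.68 [97. 20.  9.] dP 84.0
top 0.64 [97. 58.  6.] dP 49.0
top 0.48 [47. 63.  5.] dP 82.0
```

View pics/top10c.png

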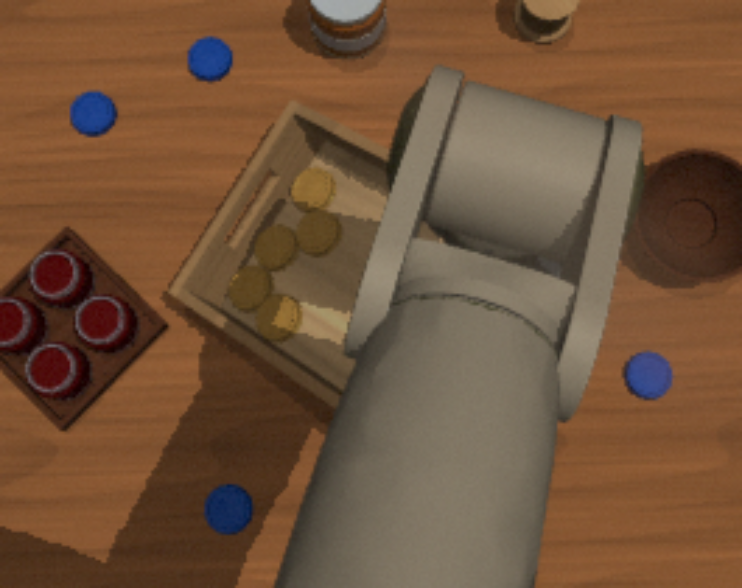

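All lids are at the far end. Four are 50–131 mm from P and one is at about 150 mm, so it needs another 20 mm or so of travel. I'll lift more, pulling slightly away from the tray, and jiggle sideways.

drive_tool --gripper '[0.882,0.882,0.882,0.882,0.882,0.882,0.882,0.882,0.882,0.882,0.882,0.882,0.882,0.882,0.882,0.882]' --pt "-0.002 -0.004 -0.001" --pt "-0.002 -0.004 -0.001" --pt "-0.002 -0.004 -0.001" --pt "-0.002 -0.004 -0.001" --pt "-0.002 -0.004 -0.001" --pt "-0.002 -0.004 -0.001" --pt "-0.002 -0.004 -0.001" --pt "-0.002 -0.004 -0.001" --pt "-0.002 -0.004 -0.001" --pt "0 0 0" --pt "0 0 0.01" --pt "0 0 -0.01" --pt "0 0 0.01" --pt "0 0 -0.01" --pt "0 0 0.01" --pt "0 0 0" --turn '[0.3,0.3,0.3,0.3,0.3,0.3,0.3,0.3,0.3,0,0,0,0,0,0,0]'

```text
time_s: 18.38
eef_pos: [513.6, -26.9, 209.2]
ee_rot: [-0.32, 0.32, -0.63, 0.631]
force: [0.1, -1.0, -2.0]
grip_width: 0.12
```

```bash
python3 fit.py 11
```

```text
t 18.38 pos [513.6 -26.9 209.2] yawx -126.12 q [-0.28  0.31  1.56 -0.    1.27  1.92] F [ 0.1 -1.  -2. ] T [-0.52  0.09  0.  ] w 0.12
resid 3.6 tilt 35.8 sx,sy deg [34.5  8.4]
{'P': [493.0, 172.0, 1.0], 'c': [656.0, 60.0, 30.0], 'd': [365.0, 21.0, 137.0], 'Q': [528.0, -91.0, 166.0]}
scene 0.74 [88. 63. 11.] dP 50.0
scene 0.62 [47. 73.  8.] dP 78.0
scene 0.6 [ 61. -15.  11.] dP 130.0
scene 0.59 [ 89. -48.   7.] dP 151.0
scene 0.57 [92. 20.  9.] dP 86.0
scene 0.22 [-122. -101.    2.] dP 315.0
top 0.71 [ 89. -45.   8.] dP 148.0
top 0.62 [ 61. -14.   7.] dP 128.0
top 0.61 [93. 19. 10.] dP 86.0
top 0.52 [51. 67.  5.] dP 77.0
top 0.45 [95. 58. 10.] dP 50.0
```

View pics/scene11c.png

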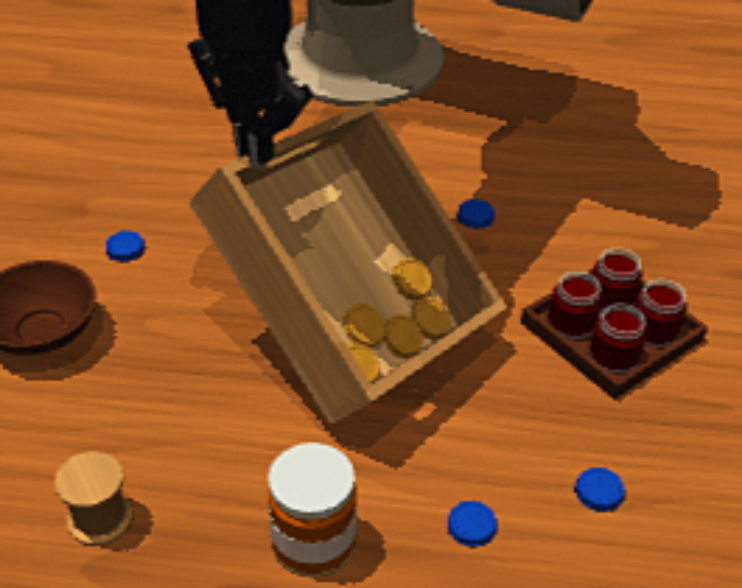

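P rests at z≈1 with the neighbours at 30 and 137 mm, but the fifth lid is wedged at 148–151 mm because the slope is mostly along x. I'll set the crate down with the lids staying at this end, then regrip the far long wall so the main slope runs along y.

drive_tool --gripper '[0.882,0.882,0.882,0.882,0.882,0.882,0.882,0.882,0.882,0.882,0.882,0.882,0.882,0.882,0.882,0.882,0.882,0.882,0.882,0.882]' --pt "0.0047 0.0073 0.003" --pt "0.0047 0.0073 0.003" --pt "0.0047 0.0073 0.003" --pt "0.0047 0.0073 0.003" --pt "0.0047 0.0073 0.003" --pt "0.0047 0.0073 0.003" --pt "0.0047 0.0073 0.003" --pt "0.0047 0.0073 0.003" --pt "0.0027 0.0074 0.0018" --pt "0.0027 0.0074 0.0018" --pt "0.0027 0.0074 0.0018" --pt "0.0027 0.0074 0.0018" --pt "0.0027 0.0074 0.0018" --pt "0.0027 0.0074 0.0018" --pt "0.0027 0.0074 0.0018" --pt "0.0027 0.0074 0.0018" --pt "0.0027 0.0074 0.0018" --pt "0.0027 0.0074 0.0018" --pt "0.0027 0.0074 0.0018" --pt "0 0 0" --turn '[-0.27,-0.27,-0.27,-0.27,-0.27,-0.27,-0.27,-0.27,-0.27,-0.27,-0.27,-0.27,-0.27,-0.27,-0.27,-0.27,-0.27,-0.27,-0.27,0]'

```text
time_s: 20.35
eef_pos: [511.7, -106.1, 70.0]
ee_rot: [0.349, -0.348, 0.616, -0.615]
force: [-3.9, 4.2, 11.1]
grip_width: 0.117
```

```bash
python3 fit.py 12
```

```text
t 20.35 pos [ 511.7 -106.1   70. ] yawx -120.98 q [-0.43  0.49  1.7   0.    0.95  1.68] F [-3.9  4.2 11.1] T [0.76 0.62 0.  ] w 0.117
resid 3.5 tilt 0.2 sx,sy deg [-0.2  0. ]
{'P': [492.0, 180.0, 1.0], 'c': [664.0, 78.0, 1.0], 'd': [369.0, -27.0, 0.0], 'Q': [542.0, -129.0, 0.0]}
scene 0.62 [93. 21.  7.] dP 84.0
scene 0.61 [48. 70.  8.] dP 79.0
scene 0.58 [ 60. -13.  10.] dP 129.0
scene 0.53 [ 85. -49.   6.] dP 153.0
scene 0.38 [90. 62.  9.] dP 49.0
scene 0.28 [-119. -101.    4.] dP 312.0
top 0.76 [93. 57.  7.] dP 52.0
top 0.75 [ 90. -45.   4.] dP 148.0
top 0.66 [43. 68.  8.] dP 84.0
top 0.65 [ 62. -17.   7.] dP 131.0
top 0.52 [92. 19.  6.] dP 86.0
```

View pics/scene12c.png

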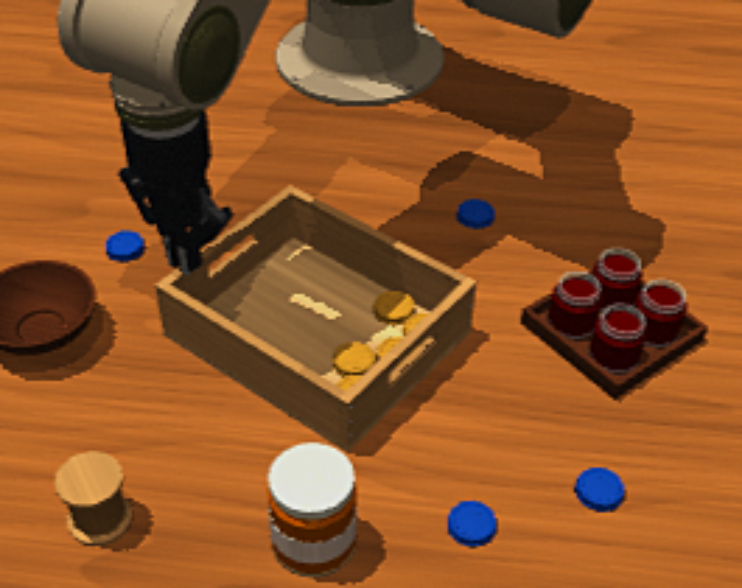

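drive_tool --gripper '[0,0,0,0,0,0,0,0,0,0,0,0,0,0,0,0,0,0,0,0]' --pt "0 0 0" --pt "0 0 0" --pt "0 0 0" --pt "0 -0.012 0" --pt "0 -0.012 0" --pt "-0.015 -0.012 0.016" --pt "-0.016 -0.012 0.016" --pt "0 0 0" --pt "0 0 0" --pt "0 0 0" --pt "0 0 0" --pt "0 0 0" --pt "0 0 0" --pt "0 0 0" --pt "0 0 0" --pt "0 0 0" --pt "0 0 0" --pt "0 0 0" --pt "0 0 0" --pt "0 0 0" --turn '[0,0,0,0,0,0,0,-6.95,-6.95,-6.95,-6.95,-6.95,-6.95,-6.95,-6.95,-6.95,-6.95,-6.95,-6.95,-6.95]'

```text
time_s: 22.32
eef_pos: [554.7, -96.1, 117.2]
ee_rot: [0.683, -0.683, 0.185, -0.185]
force: [-0.1, -0.2, 0.3]
grip_width: 0.998
```

```bash
python3 -c "
from st import *
st((555,-96.1,62))
im,d=ctrl.capture('scene'); u=px('scene',(520,0,60)).astype(int); save('s13.png',cv2.resize(im[u[1]-90:u[1]+90,u[0]-120:u[0]+120],None,fx=3,fy=3))
P=cloud('scene',d); m=(abs(P[...,2]-70)<5)&(P[...,0]>330)&(P[...,0]<700)&(P[...,1]<205)&(P[...,1]>-145)
r=cv2.minAreaRect(P[m][:,:2].astype(np.float32)); print(m.sum(),r)
"
```

```text
t 22.32 pos [554.7 -96.1 117.2] yawx -30.28 q [-0.38  0.51  1.53  0.    1.11  0.15] F [-0.1 -0.2  0.3] T [ 0.04 -0.02  0.05] w 0.998
delta tool [ 0.3 55.2  0.1]
1092 ((517.14501953125, 27.902023315429688), (242.8525390625, 204.1513214111328), 59.255950927734375)
```

View pics/s13.png

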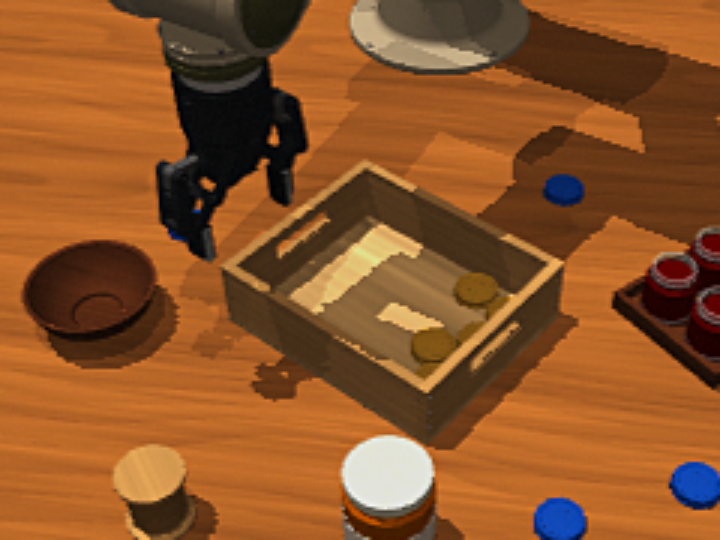

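```bash
sed -e 's/59.05/59.26/' -e 's/-235.,-162,60/-205.,-195,60/' -e 's/r@(-ex)/r@(-ey)/' -e 's/^x=.*/x=np.array([-ey[0],-ey[1],0]);/' plan.py > plan2.py; python3 plan2.py
```

```text
0 tool [0. 0. 0.] world [0. 0. 0.] dyaw 0.0
5 tool [ -4.  -24.4   4.8] world [-1.   6.2 24.4] dyaw 0.11
10 tool [ -9.4 -48.1  11.3] world [-2.3 14.5 48.1] dyaw 0.43
15 tool [-16.1 -71.   19.3] world [-4.  24.8 71. ] dyaw 0.97
20 tool [-24.  -92.9  28.8] world [-5.9 37.1 92.9] dyaw 1.74
25 tool [ -33.2 -113.7   39.8] world [ -8.2  51.2 113.7] dyaw 2.74
30 tool [ -43.4 -133.1   52.1] world [-10.7  67.  133.1] dyaw 3.99
35 tool [ -54.7 -151.1   65.7] world [-13.5  84.4 151.1] dyaw 5.49
40 tool [ -67.  -167.4   80.4] world [-16.5 103.3 167.4] dyaw 7.25
```

drive_tool --gripper '[0,0,0,0,0.5,1,1,1,1,1,1,1,1]' --pt "0 0.02 0" --pt "0 0.02 0" --pt "0 0.0155 0" --pt "0 0 0" --pt "0 0 0" --pt "0 0 0" --pt "0 0 0" --pt "0 0 0" --pt "0 0 0" --pt "0 0 0" --pt "0 0 0" --pt "0 0 0" --pt "0 0 0" --turn '[0.4,0,0,0,0,0,0,0,0,0,0,0,0]' --force 20

```text
time_s: 23.45
eef_pos: [554.9, -96.1, 62.5]
ee_rot: [-0.681, 0.681, -0.189, 0.189]
force: [-0.3, 0.9, 6.8]
grip_width: 0.104
```

drive_tool --gripper '[0.889,0.888,0.888,0.888,0.888,0.888,0.888,0.888,0.888,0.888,0.888,0.888,0.888,0.888,0.886,0.886,0.886]' --pt "0 0 0" --pt "0 0 0" --pt "-0.0008 -0.0045 0.001" --pt "-0.0008 -0.0045 0.001" --pt "-0.0008 -0.0045 0.001" --pt "-0.0008 -0.0045 0.001" --pt "-0.0008 -0.0045 0.001" --pt "-0.001 -0.0045 0.0012" --pt "-0.001 -0.0045 0.0012" --pt "-0.001 -0.0045 0.0012" --pt "-0.001 -0.0045 0.0012" --pt "-0.001 -0.0045 0.0012" --pt "-0.001 -0.0045 0.0012" --pt "-0.001 -0.0045 0.0012" --pt "0 0 0" --pt "0 0 0" --pt "0 0 0" --turn '[0,0,0,0,0,0,0,0,0,0,0,0,0,0,0,0,0]'

```text
time_s: 24.87
eef_pos: [552.2, -79.1, 115.9]
ee_rot: [-0.681, 0.681, -0.189, 0.189]
force: [-0.5, -1.7, -3.0]
grip_width: 0.116
```

```bash
python3 fit.py 14
```

```text
t 24.87 pos [552.2 -79.1 115.9] yawx -31.03 q [-0.35  0.5   1.55 -0.    1.1   0.19] F [-0.5 -1.7 -3. ] T [-0.31 -0.03  0.  ] w 0.116
resid 2.4 tilt 10.6 sx,sy deg [6.5 8.3]
{'P': [493.0, 179.0, 1.0], 'c': [665.0, 81.0, 30.0], 'd': [371.0, -26.0, 28.0], 'Q': [543.0, -124.0, 57.0]}
scene 0.61 [89. 63.  8.] dP 48.0
scene 0.61 [92. 17.  7.] dP 88.0
scene 0.47 [43. 70.  9.] dP 83.0
top 0.81 [91. 54.  7.] dP 55.0
top 0.73 [ 89. -47.   8.] dP 151.0
top 0.6 [93. 17.  8.] dP 87.0
top 0.51 [43. 66.  2.] dP 84.0
```

View pics/scene14c.png

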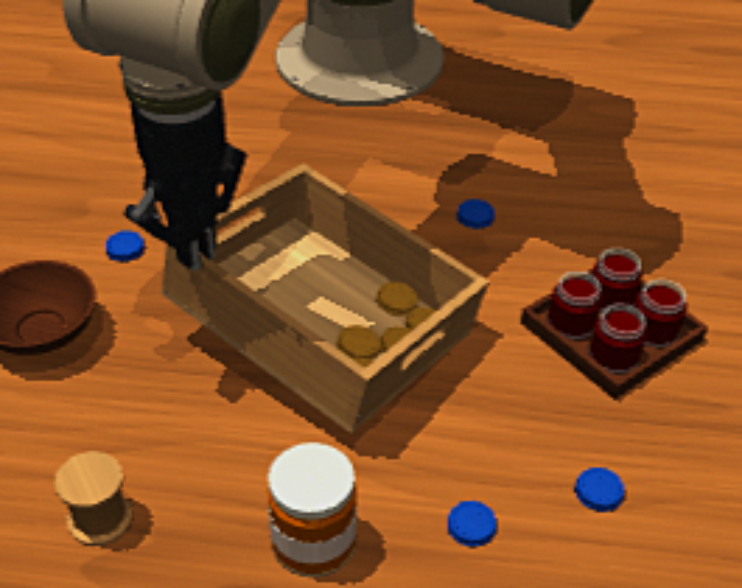

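Now it's balanced: P is at z≈1 and the neighbours are at 30 and 28 mm. Lifting on.

drive_tool --gripper '[0.885,0.885,0.885,0.885,0.885,0.885,0.885,0.885,0.885,0.885,0.885,0.885,0.885,0.885,0.883,0.883,0.882,0.882]' --pt "-0.001 -0.0045 0.0015" --pt "-0.0012 -0.0045 0.0015" --pt "-0.0015 -0.0045 0.0015" --pt "-0.0015 -0.0045 0.0018" --pt "-0.0015 -0.0045 0.002" --pt "-0.0015 -0.0045 0.002" --pt "-0.0015 -0.0045 0.002" --pt "-0.0015 -0.0045 0.002" --pt "-0.0018 -0.0045 0.002" --pt "-0.0018 -0.0045 0.002" --pt "-0.0018 -0.0045 0.002" --pt "-0.0018 -0.0045 0.0022" --pt "-0.0018 -0.0045 0.0022" --pt "-0.0018 -0.0045 0.0022" --pt "0 0 0" --pt "0 0 0" --pt "0 0 0" --pt "0 0 0" --turn '[-0.1,-0.1,-0.1,-0.1,-0.1,-0.1,-0.2,-0.2,-0.2,-0.2,-0.2,-0.2,-0.2,-0.2,0,0,0,0]'

```text
time_s: 26.67
eef_pos: [546.6, -44.8, 178.9]
ee_rot: [-0.685, 0.685, -0.176, 0.176]
force: [0.6, -0.6, -1.4]
grip_width: 0.114
```

```bash
python3 fit.py 15
```

```text
t 26.67 pos [546.6 -44.8 178.9] yawx -28.84 q [-0.3   0.41  1.5  -0.    1.23  0.21] F [ 0.6 -0.6 -1.4] T [-0.3  -0.15 -0.08] w 0.114
resid 3.2 tilt 25.3 sx,sy deg [15.3 19.7]
{'P': [492.0, 175.0, 1.0], 'c': [662.0, 94.0, 68.0], 'd': [373.0, -24.0, 64.0], 'Q': [543.0, -104.0, 131.0]}
scene 0.64 [91. 62. 13.] dP 50.0
scene 0.57 [ 61. -11.   9.] dP 126.0
scene 0.51 [91. 22.  8.] dP 83.0
top 0.75 [ 91. -44.   5.] dP 147.0
top 0.74 [95. 20. 10.] dP 85.0
top 0.73 [45. 68.  4.] dP 82.0
top 0.54 [ 61. -13.   5.] dP 128.0
top 0.46 [94. 61.  6.] dP 47.0
```

View pics/scene15c.png

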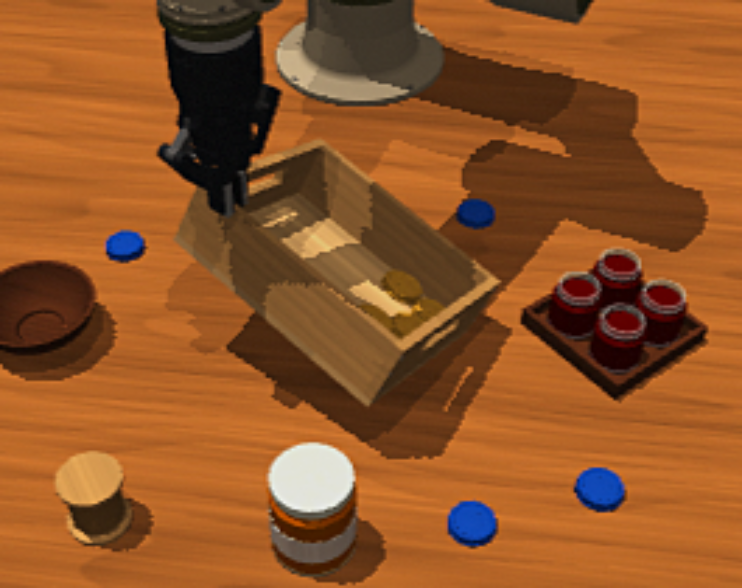

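drive_tool --gripper '[0.883,0.883,0.883,0.883,0.883,0.883,0.883,0.883,0.883,0.883,0.882,0.882,0.882,0.882,0.882,0.882]' --pt "-0.0018 -0.004 0.002" --pt "-0.002 -0.004 0.0023" --pt "-0.002 -0.004 0.0025" --pt "-0.002 -0.004 0.0025" --pt "-0.002 -0.004 0.0025" --pt "-0.0022 -0.004 0.0025" --pt "-0.0022 -0.004 0.0025" --pt "-0.0022 -0.004 0.0025" --pt "-0.0022 -0.004 0.0025" --pt "-0.0022 -0.004 0.0025" --pt "0 0 0" --pt "0 0 0" --pt "0 0 0" --pt "0 0 0" --pt "0 0 0" --pt "0 0 0" --turn '[-0.25,-0.25,-0.25,-0.25,-0.25,-0.25,-0.25,-0.25,-0.25,-0.25,0,0,0,0,0,0]'

```text
time_s: 28.3
eef_pos: [539.5, -13.6, 218.9]
ee_rot: [-0.688, 0.689, -0.161, 0.161]
force: [0.6, -0.8, -2.6]
grip_width: 0.116
```

```bash
python3 fit.py 16
```

```text
t 28.3 pos [539.5 -13.6 218.9] yawx -26.34 q [-0.24  0.35  1.47 -0.    1.31  0.22] F [ 0.6 -0.8 -2.6] T [-0.2  -0.21 -0.03] w 0.116
resid 3.1 tilt 36.4 sx,sy deg [22.9 26.6]
{'P': [487.0, 168.0, -1.0], 'c': [655.0, 109.0, 88.0], 'd': [371.0, -21.0, 92.0], 'Q': [540.0, -80.0, 182.0]}
scene 0.61 [46. 69. 11.] dP 81.0
scene 0.44 [92. 69. 10.] dP 43.0
scene 0.4 [95. 23.  6.] dP 81.0
top 0.73 [ 90. -44.   7.] dP 147.0
top 0.67 [94. 65.  5.] dP 44.0
top 0.44 [44. 68.  4.] dP 83.0
top 0.42 [ 66. -12.  11.] dP 125.0
```

View pics/scene16c.png

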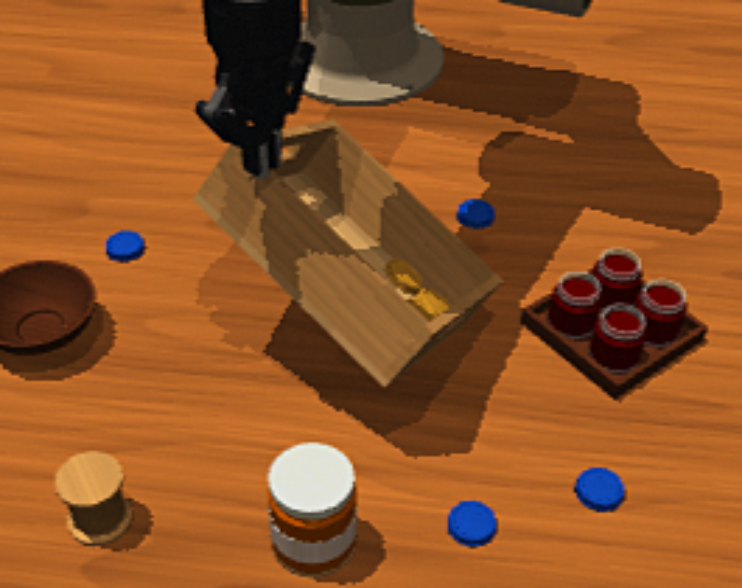

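View pics/top16c.png

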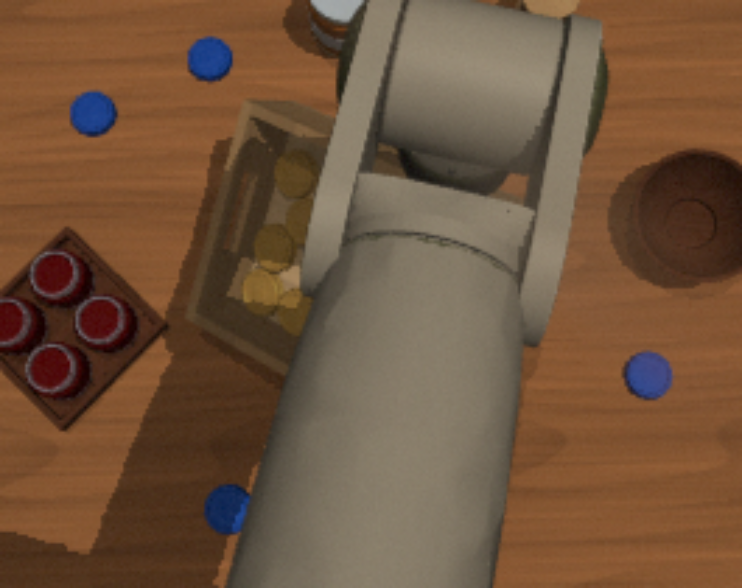

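The pose is good: P is at z≈0, the neighbours are at 88 and 92 mm, and the tilt is 36°. But lid chain (94, 22), (64, -12), (90, -44) is arched, so I'll jiggle to break it up.

drive_tool --gripper '[0.884,0.884,0.884,0.884,0.884,0.884,0.884,0.884,0.884,0.884,0.884,0.884]' --pt "0 0 -0.012" --pt "0 0 0.014" --pt "0 0 -0.014" --pt "0 0 0.014" --pt "0 0 -0.014" --pt "0 0 0.014" --pt "0.01 0 -0.012" --pt "-0.012 0 0.012" --pt "0.012 0 -0.012" --pt "-0.01 0 0.01" --pt "0 0 0" --pt "0 0 0" --turn '[0,0,0,0,0,0,0,0,0,0,0,0]'

```text
time_s: 29.6
eef_pos: [539.0, -13.5, 218.8]
ee_rot: [0.689, -0.688, 0.161, -0.16]
force: [-0.2, -0.2, -4.1]
grip_width: 0.12
```

```bash
python3 fit.py 17
```

```text
t 29.6 pos [539.  -13.5 218.8] yawx -26.3 q [-0.24  0.35  1.47  0.    1.31  0.22] F [-0.2 -0.2 -4.1] T [0.13 0.02 0.03] w 0.12
resid 3.0 tilt 35.5 sx,sy deg [22.9 25.5]
{'P': [477.0, 166.0, -1.0], 'c': [649.0, 112.0, 85.0], 'd': [369.0, -26.0, 93.0], 'Q': [541.0, -81.0, 179.0]}
scene 0.63 [44. 69.  9.] dP 82.0
scene 0.56 [87. 68.  8.] dP 46.0
scene 0.47 [43. 21.  9.] dP 110.0
scene 0.38 [89. 28. 11.] dP 80.0
top 0.75 [95. 24. 10.] dP 81.0
top 0.68 [ 94. -19.   7.] dP 122.0
top 0.56 [45. 65.  5.] dP 83.0
top 0.46 [48. 23.  8.] dP 105.0
```

View pics/top17c.png

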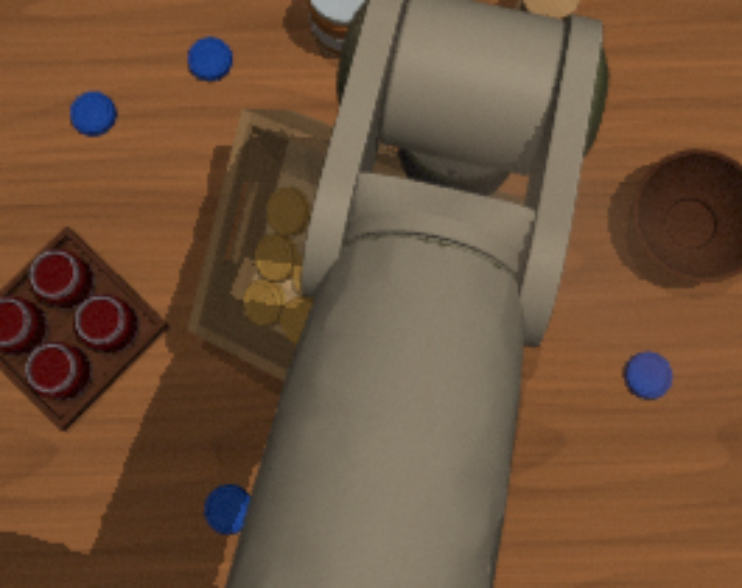

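View pics/scene17c.png

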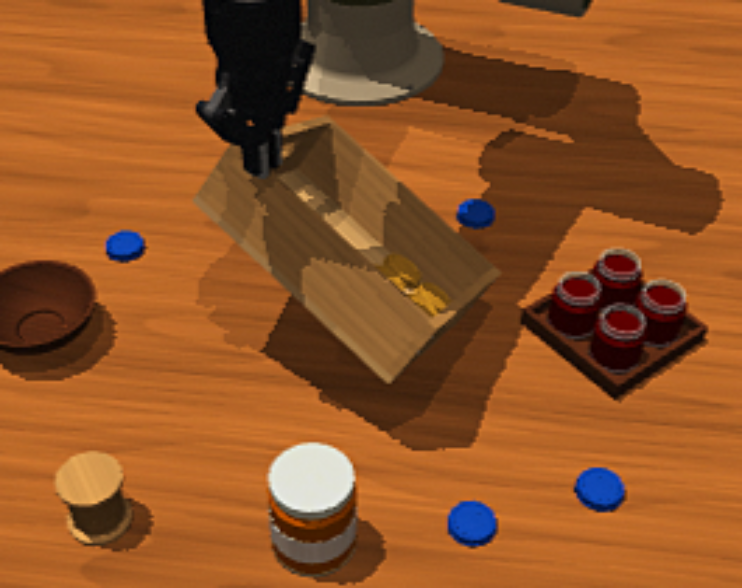

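The jiggle worked: the lids are now 46, 82, 81, 107 and 122 mm from P. I'll let things settle and re-check.

drive_tool --gripper '[0.885,0.885,0.885,0.885,0.885,0.885,0.885,0.885,0.885,0.885]' --pt "0 0 0" --pt "0 0 0" --pt "0 0 0" --pt "0 0 0" --pt "0 0 0" --pt "0 0 0" --pt "0 0 0" --pt "0 0 0" --pt "0 0 0" --pt "0 0 0" --turn '[0,0,0,0,0,0,0,0,0,0]'

```text
time_s: 30.73
eef_pos: [539.5, -13.4, 219.0]
ee_rot: [0.689, -0.689, 0.161, -0.161]
force: [-0.3, 1.1, -3.5]
grip_width: 0.12
```

```bash
python3 fit.py 18; python3 -c "
from h import *
for q in ['jar_tray','bowl','honey_jar','twine']:
    print(q,[(round(x['score'],2),c2w('scene',x['centre']).round(0).tolist()) for x in ctrl.pinpoint('scene',q)[:2]])"
```

```text
t 30.73 pos [539.5 -13.4 219. ] yawx -26.32 q [-0.24  0.35  1.47  0.    1.31  0.22] F [-0.3  1.1 -3.5] T [ 0.1  -0.01  0.03] w 0.12
resid 2.3 tilt 35.5 sx,sy deg [23.1 25.4]
{'P': [476.0, 167.0, -0.0], 'c': [649.0, 112.0, 86.0], 'd': [369.0, -26.0, 94.0], 'Q': [541.0, -81.0, 180.0]}
scene 0.52 [41. 26.  8.] dP 108.0
scene 0.51 [93. 25.  8.] dP 80.0
scene 0.39 [46. 71. 12.] dP 80.0
top 0.67 [92. 64.  6.] dP 46.0
top 0.63 [92. 25.  9.] dP 81.0
top 0.58 [ 90. -16.   8.] dP 120.0
top 0.43 [46. 67.  4.] dP 82.0
top 0.4 [45. 25.  6.] dP 106.0
jar_tray [(0.76, [475.0, 324.0, 3.0])]
bowl [(0.74, [478.0, 167.0, -2.0]), (0.64, [557.0, -247.0, -3.0])]
honey_jar [(0.97, [762.0, 65.0, -1.0])]
twine []
```

Everything is at rest and agrees with the pictures, and the surroundings haven't moved. I'll hand in.

```bash
python3 -c "
from rig import ctrl
print(ctrl.finish_job())"
```

```text
the job is handed in; nothing more can be done
None
```

The job is handed in with the crate held tilted on the corner facing the jars and all five lids gathered there. No verdict was reported.

**How it went:**
- The first grip was too deep and lifted the crate level. A shallower, softer pinch on the short wall let it pivot onto the right corner.
- That tilt left one lid about 150 mm from the corner, right at the limit. I set the crate down, regripped the opposite long wall and tipped it again.
- The lids were still arched against each other, so I jiggled the crate briefly to free them.

**Last checks (at 30.7 s of the 45 s allowed):**

| Check | Measured | Required |
|---|---|---|
| Tilt | 35.5° | 15–50° |
| Height of the corner by the jars | about 0 mm | under 10 mm |
| Heights of its two neighbour corners | 86 and 94 mm | over 15 mm |
| Lid distances from the corner | about 46, 81, 82, 107 and 120 mm | under 150 mm |
| Corner to tray | about 157 mm | under 260 mm |

- **Grip:** the wrist carried about 3.5 N, so the fingers were loaded.
- **Steadiness:** the crate and lid positions matched between the last two looks, about 1 s apart.
- **Surroundings:** the tray, bowl and honey jar were found where they started, within about 4 mm. The network missed the twine in the last picture, and its best guess for the bowl landed on the crate corner. The second guess gave the bowl's correct place, and earlier pictures show the twine standing where it started.

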